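# Put spare parts on their outlined pads

## Robot

A 6-joint arm with a two-finger parallel gripper is mounted at the origin on the work surface. World frame = base frame: x ahead of the robot, y to its left, z up, the work surface at z = 0. Lengths are in m, angles in rad, forces in N, time in s.
With the tool pointing down it reaches from about 0.35 to 0.85 m from the base axis. Payload 8.1 kg.
Tool frame: the origin (TCP) lies on the centre line of the jaws, within the pads' length; the fingertips stand 17 mm ahead of it and the grasp point (between the pads) lies 2 mm behind it; z points along the fingers, y is the line along which they close (so a half turn about z gives the same grasp; the last joint's range is limited). The gripper opens to 93 mm and grips with 3 to 60 N. Pads are 15 mm wide; open, the fingers measure 128 mm over their backs; the gripper's body (75 mm by 188 mm) begins 65 mm behind the grasp point.
Start: joints at [1.174, 0.13, 1.488, -0, 1.523, -0.085], TCP at [0.184, 0.571, 0.236] pointing down, gripper open.
Joint ranges: [-2.96, 2.96], [-0.89, 2.26], [0.02, 2.5], [-1.34, 4.48], [0, 2.73], [-2.66, 2.66]. Speed limits (rad/s): [2.39, 2.39, 2.79, 3.14, 3.14, 3.14].

## Interface

Orientations are given as a rotation vector (axis times angle).
In Python, from plant import status, eyes, robot gives the robot as it stands. The module is installed in compiled form; this text tells all that it offers.
- The arm moves only by the tool servo_tool, never from a script. Its argument "plan" is text: rows parted by semicolons, each of 4 numbers parted by spaces: the shift along the tool's x, y, z in m, then the turn about the tool's z in degrees. A call has 1 to 12 rows; each row is the pose to reach, as a shift and turn from the pose commanded when the call began, along the tool's axes at that moment; what a row does not reach only later rows make up. A row lasts 1/12 s, in which the tool goes at most 41.7 mm and 7.16 degrees, less where a joint would pass 70% of its speed; a pose out of reach is approached as far as the arm can. A call with a gripper value outside its range is refused whole. "grip" is the closure, from -1 (fully open) to 1 (shut), set as the call begins (left out, the last holds). The fingers move at their own pace and stop on an object; "grip_force" is the grip in N (left out, the last holds). Time passes only in rows, so rows that repeat a pose let the fingers close. It gives the time, the measured TCP pose, the force, the opening and the grip force at its end, in the units of the state.
- status.read_state(): the state, without advancing time (a new reading comes with each control period).
- eyes.read_camera(name): name is "scene" or "top" or "wrist"; returns a dict with "image" (420x560x3 uint8, blue, green, red), "fovy" (degrees; the focal length in pixels is half the picture's height over the tangent of half this angle, whatever the lens; pixels are square), "cx", "cy" (the principal point, pixels), "world_from_camera" (4x4, takes a point from camera to world coordinates); the wrist camera has in their place "hand_eye" (4x4, takes a point from camera to tool coordinates, whose origin is the TCP and whose axes are the flange's). Camera axes: x right, y down, z forward; pixel columns grow to the right and rows downward; lengths in m; the calibration is good to about 2 mm. A picture is of the moment at which its call begins: read the wrist's pose just before it. There is no depth.
- robot.close_job(): hands the job in; it is judged then, once.
The state is a dict: "t": time; "q": joint angles; "dq": joint speeds; "joint_torque": joint torques, N m; "tool_pos": TCP position; "orientation": TCP orientation; "force": force on the tool from outside, world axes, zero at the start; "wrist_torque": the same for the moment, N m; "opening": finger opening in m; "gripper_force": force on a finger pad.
Only numpy, scipy, OpenCV 4.12 (cv2) and the standard library are available. Lean on these libraries where they do the work, as an engineer would, in place of code of your own. Each camera call takes 0.05 s, during which the arm holds its last target. There are 200 camera calls.

## Task

Put the four loose spare parts on their white pads: the large bearing in the black circle, the small bearing in the red circle, the hexagon nut in the blue hexagon, and the green pillow block in the green rectangle, standing on its foot and lined up lengthwise. Set each one down gently, lying flat and centred inside its outline; do not drop any of them from a height. Do not push the yellow carton or the grease tub out of place.

Things in the scene. Friction and masses are not known exactly. Their poses are not given: they have to be found in the camera images.
- large_bearing: Large loose ball bearing lying flat: steel ring, outside diameter 62 mm, bore 30 mm, 18 mm high, with a black rubber seal ring in its face. Origin on its axis at the underside, z up. About 0.2 kg.
- small_bearing: Small loose ball bearing lying flat: steel ring, outside diameter 40 mm, bore 17 mm, 14 mm high, with a red seal ring in its face. Origin on its axis at the underside, z up. About 0.07 kg.
- hex_nut: Large loose brass-coloured hexagon nut lying flat: 46 mm across flats, 53 mm across corners, 24 mm high, bore about 29 mm. Origin on its axis at the underside, z up; a pair of flats faces +y and -y of its frame, its corners lie along x (and every 60 degrees). About 0.2 kg.
- pillow_block: Loose green pillow-block bearing housing standing on its foot: foot 67 mm long (x) by 16 mm wide (y) by 7 mm high, with a round-topped body 36 mm long (x), 16 mm thick (y) and 35 mm high in its middle, its two flat faces towards +y and -y. Origin at the centre of the underside, z up. About 0.15 kg.
- pad_black: Fixed white square pad, 100 x 100 mm, 6 mm thick, lying on the bench. Origin at the centre of its underside (z = 0), top face at z = 6 mm, x and y along its sides. On it, centred, a black circle 87 mm in diameter (5 mm line, clear inside 82 mm): for the large bearing.
- pad_red: Fixed white square pad, 100 x 100 mm, 6 mm thick, lying on the bench. Origin at the centre of its underside (z = 0), top face at z = 6 mm, x and y along its sides. On it, centred, a red circle 65 mm in diameter (5 mm line, clear inside 60 mm): for the small bearing.
- pad_blue: Fixed white square pad, 100 x 100 mm, 6 mm thick, lying on the bench. Origin at the centre of its underside (z = 0), top face at z = 6 mm, x and y along its sides. On it, centred, a blue hexagon 71 mm across flats (5 mm line, clear inside 66 mm): for the hexagon nut, whichever way its corners point.
- pad_green: Fixed white square pad, 100 x 100 mm, 6 mm thick, lying on the bench. Origin at the centre of its underside (z = 0), top face at z = 6 mm, x and y along its sides. On it, centred, a green rectangle 96 mm along the pad's x by 45 mm along its y (5 mm line, clear inside 91 x 40 mm): for the pillow block, its long side along the rectangle's long side, either way round.
- yellow_carton: Bystander, loose: open yellow carton 75 x 62 mm, 45 mm high. Origin at the centre of its underside.
- grease_tub: Bystander, loose: round white tub with an orange lid, 62 mm in diameter, 55 mm high. Origin at the centre of its underside.
There are look-alikes about, which are no part of the job. What is shaped like the small_bearing but purple or turquoise is not meant.

How it is judged:
At the end, for the whole second after the job is handed in: Each part lies flat (within 0.1 rad) on the top of its own pad, within 12 mm of the pad's centre, the pillow block's long side within 0.3 rad of the rectangle's (either way round), and all four are released and at rest (horizontal distance between large_bearing and pad_black below 0.012 m and z of large_bearing in the frame of pad_black between 0.003 and 0.009 m and angle between each of large_bearing, small_bearing, hex_nut, pillow_block's own z axis and vertical below 0.1 rad and contact force between the fingers and large_bearing below 0.05 N and linear speed of each of large_bearing, small_bearing, hex_nut, pillow_block below 0.02 m/s and angular speed of each of large_bearing, small_bearing, hex_nut, pillow_block below 0.2 rad/s and horizontal distance between small_bearing and pad_red below 0.012 m and z of small_bearing in the frame of pad_red between 0.003 and 0.009 m and contact force between the fingers and small_bearing below 0.05 N and horizontal distance between hex_nut and pad_blue below 0.012 m and z of hex_nut in the frame of pad_blue between 0.003 and 0.009 m and contact force between the fingers and hex_nut below 0.05 N and horizontal distance between pillow_block and pad_green below 0.012 m and z of pillow_block in the frame of pad_green between 0.003 and 0.009 m and contact force between the fingers and pillow_block below 0.05 N and angle between the x axis of pillow_block and the x axis of pad_green, either way round below 0.3 rad); the robot touches nothing.
It fails at once if one of the four parts is dropped (falls freely from more than about 30 mm) ((linear speed of large_bearing above 0.8 m/s and height (world z) of large_bearing below 0.06 m and contact force between the fingers and large_bearing below 0.02 N) or (linear speed of small_bearing above 0.8 m/s and height (world z) of small_bearing below 0.06 m and contact force between the fingers and small_bearing below 0.02 N) or (linear speed of hex_nut above 0.8 m/s and height (world z) of hex_nut below 0.06 m and contact force between the fingers and hex_nut below 0.02 N) or (linear speed of pillow_block above 0.8 m/s and height (world z) of pillow_block below 0.06 m and contact force between the fingers and pillow_block below 0.02 N)).
It fails at once if the yellow carton is pushed more than 30 mm from its place (distance of yellow_carton from where it was at the start of the episode above 0.03 m).
It fails at once if the grease tub is pushed more than 30 mm from its place (distance of grease_tub from where it was at the start of the episode above 0.03 m).
It also fails if it takes over 120 s, if anything falls off the work surface, if the arm or the gripper's body presses on something with over 40 N, if the wrist force passes 120 N, or if a joint passes its speed limit or range.

## Working session

There is one attempt and no reset: what is moved stays moved. The work goes in short steps, Python scripts to look and compute and a tool call to move; the robot and the scene stay as the last step left them, time stands still between calls to the robot, and variables do not carry over. Pictures are saved under pics/ and viewed, at most 14 in all, crops included, and the job is handed in when it is done.

Besides the shell and the picture viewer there is one more tool, called after "Emit:" as name(argument=value, ...) on one line, values as JSON. servo_tool: Moves the arm, as the interface text tells. Its arguments: {"type":"object","properties":{"plan":{"type":"string"},"grip":{"type":"number"},"grip_force":{"type":"number"}},"required":["plan"]}

```bash
mkdir -p pics; python3 - <<'E'
from plant import status, eyes
import cv2, numpy as np
s=status.read_state(); print(s)
for n in ("scene","top","wrist"):
    d=eyes.read_camera(n); cv2.imwrite(f"pics/{n}0.png",d["image"]); np.save(f"pics/{n}0.npy",d,allow_pickle=True)
    print(n,{k:v for k,v in d.items() if k!="image"})
E
```

```text
{'t': 0.0, 'q': array([ 1.17361459e+00,  1.31161399e-01,  1.48928988e+00, -6.68737286e-06,
        1.52298537e+00, -8.53934356e-02]), 'dq': array([-0.00169985,  0.00126086,  0.00087   ,  0.00012445, -0.0007281 ,
       -0.00099068]), 'joint_torque': array([ 2.16897155e-03, -5.59852874e+01, -4.91758204e+01,  7.69187207e-02,
        3.57300346e-02, -1.52395687e-04]), 'tool_pos': array([0.18382398, 0.57057853, 0.23458145]), 'orientation': array([-4.87706466e-01, -3.10306482e+00,  2.81476062e-03]), 'force': array([-0.02745287, -0.24703764,  0.18972423]), 'wrist_torque': array([ 0.03112746,  0.02931388, -0.02159338]), 'gripper_force': 0.0, 'opening': 0.09318380909204477}
scene {'fovy': 42.5863495273024, 'cx': 284.2457947221711, 'cy': 214.99279316521395, 'world_from_camera': array([[-0.82306669,  0.39283323, -0.41017469,  1.06995626],
       [ 0.56792928,  0.57460602, -0.58930828,  0.71817411],
       [ 0.00418897, -0.71799024, -0.69604057,  0.89899178],
       [ 0.        ,  0.        ,  0.        ,  1.        ]])}
top {'fovy': 53.35020097045333, 'cx': 282.4185040278121, 'cy': 211.28453846229098, 'world_from_camera': array([[-0.00464638, -0.98651536,  0.16360274,  0.39312737],
       [-0.99977444,  0.00797337,  0.01968499, -0.01823679],
       [-0.02072401, -0.16347438, -0.98632989,  1.00666611],
       [ 0.        ,  0.        ,  0.        ,  1.        ]])}
wrist {'fovy': 62.325484078899585, 'cx': 283.78674188566316, 'cy': 209.91062587699258, 'hand_eye': array([[ 6.06647795e-04, -9.68647885e-01, -2.48436927e-01,
         6.93762324e-02],
       [ 9.99999343e-01,  3.46110721e-04,  1.09238181e-03,
         7.18165755e-05],
       [-9.72146646e-04, -2.48437426e-01,  9.68647459e-01,
        -1.48574452e-01],
       [ 0.00000000e+00,  0.00000000e+00,  0.00000000e+00,
         1.00000000e+00]])}
```

View pics/top0.png

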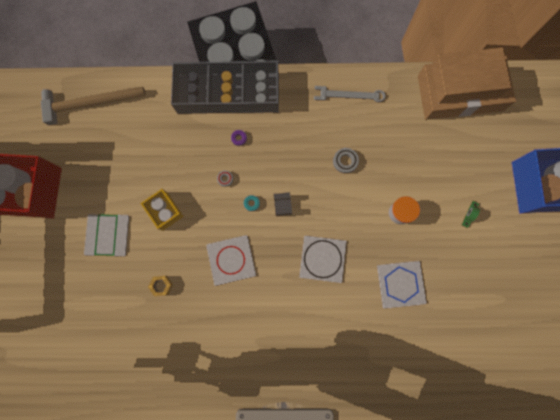

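View pics/scene0.png

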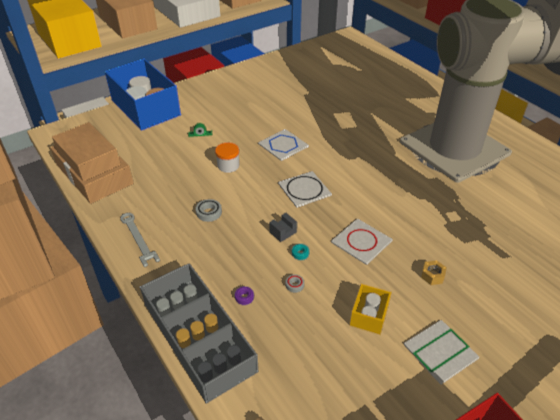

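```bash
cat > h.py <<'E'
import numpy as np, cv2
from scipy.spatial.transform import Rotation as R
from plant import status, eyes
def tool():
    s=status.read_state(); return np.array(s["tool_pos"]), R.from_rotvec(s["orientation"]).as_matrix(), s
def cam(n):
    p,Rm,_=tool(); d=eyes.read_camera(n)
    if n=="wrist":
        T=np.eye(4); T[:3,:3]=Rm; T[:3,3]=p; d["world_from_camera"]=T@d["hand_eye"]
    return d
def rays(d,uv):
    f=d["image"].shape[0]/2/np.tan(np.radians(d["fovy"]/2)); uv=np.atleast_2d(uv).astype(float)
    v=np.c_[(uv[:,0]-d["cx"])/f,(uv[:,1]-d["cy"])/f,np.ones(len(uv))]
    W=d["world_from_camera"]; v=v@W[:3,:3].T
    return W[:3,3],v/np.linalg.norm(v,axis=1)[:,None]
def onplane(d,uv,z):
    o,v=rays(d,uv); return (o+v*((z-o[2])/v[:,2])[:,None])[:,:2]
def proj(d,P):
    W=np.linalg.inv(d["world_from_camera"]); c=W[:3,:3]@np.asarray(P)+W[:3,3]
    f=d["image"].shape[0]/2/np.tan(np.radians(d["fovy"]/2)); return c[:2]/c[2]*f+[d["cx"],d["cy"]]
def tri(d1,u1,d2,u2):
    o1,v1=rays(d1,u1); o2,v2=rays(d2,u2); A=np.c_[v1[0],-v2[0]]
    t=np.linalg.lstsq(A,o2-o1,rcond=None)[0]; a=o1+t[0]*v1[0]; b=o2+t[1]*v2[0]
    return (a+b)/2,np.linalg.norm(a-b)
# HSV ranges
COL=dict(red=[(0,110,60),(8,255,255),(170,110,60),(180,255,255)],blue=[(95,90,40),(125,255,255)],
 green=[(50,90,25),(90,255,255)],black=[(0,0,0),(180,120,75)],grey=[(0,0,0),(180,60,255)],
 brass=[(14,150,60),(30,255,255)])
def hull(img,c,r,col):
    "hull of the coloured pixels within r of c"
    h=cv2.cvtColor(img,cv2.COLOR_BGR2HSV); m=np.zeros(h.shape[:2],np.uint8); k=COL[col]
    for i in range(0,len(k),2): m|=cv2.inRange(h,k[i],k[i+1])
    w=np.zeros_like(m); cv2.circle(w,tuple(int(x) for x in c),int(r),255,-1); m&=w
    n,l,s,_=cv2.connectedComponentsWithStats(m)
    m[np.isin(l,[i for i in range(1,n) if s[i,4]<6])]=0
    pts=cv2.findNonZero(m)
    return cv2.convexHull(pts)[:,0,:].astype(float), int((m>0).sum())
def cen(P):
    M=cv2.moments(np.asarray(P,np.float32).reshape(-1,1,2)); return np.array([M["m10"],M["m01"]])/M["m00"]
def shift(target,p,Rm): return Rm.T@(np.asarray(target)-p)
E
cat > m0.py <<'E'
from h import *
T=np.load("pics/top0.npy",allow_pickle=True).item(); S=np.load("pics/scene0.npy",allow_pickle=True).item()
items=dict(pad_black=("black",(323,259),25,(305,188),26),pad_red=("red",(231,260),22,(362,240),24),
 pad_blue=("blue",(402,284),24,(284,143),24),pad_green=("green",(106,235),28,(441,350),38),
 large=("grey",(346,161),17,(208,210),18),seal=("red",(227,179),10,(295,283),11),
 small=("grey",(227,179),11,(295,283),12),nut=("brass",(160,286),15,(434,271),15),pillow=("green",(471,214),18,(200,131),18))
for k,(c,u,r,v,q) in items.items():
    a,n=hull(T["image"],u,r,c); b,m=hull(S["image"],v,q,c)
    P,e=tri(T,cen(a),S,cen(b)); g=onplane(T,a,P[2]).astype(np.float32); rc=cv2.minAreaRect(g)
    print(k,n,m,cen(a).round(1),cen(b).round(1),P.round(4),"err",round(e,4),"size",np.round(rc[1],3),"ang",round(rc[2],1))
A=T["image"][110:310,70:490]; cv2.imwrite("pics/crop0.png",np.vstack([cv2.resize(T["image"][120:220,205:365],None,fx=4,fy=4,interpolation=2)]))
E
python3 m0.py
```

```text
Traceback (most recent call last):
  File "m0.py", line 8, in <module>
    a,n=hull(T["image"],u,r,c); b,m=hull(S["image"],v,q,c)
        ~~~~^^^^^^^^^^^^^^^^^^
  File "h.py", line 37, in hull
    return cv2.convexHull(pts)[:,0,:].astype(float), int((m>0).sum())
           ~~~~~~~~~~~~~~^^^^^
cv2.error: OpenCV(4.12.0) /io/opencv/modules/imgproc/src/convhull.cpp:143: error: (-215:Assertion failed) total >= 0 && (depth == CV_32F || depth == CV_32S) in function 'convexHull'
```

```bash
sed -i 's/(180,120,75)/(180,120,110)/' h.py; sed -i 's/    a,n=hull/    try: a,n=hull/; s/^    P,e=tri/    except Exception: print(k,"none"); continue\n    P,e=tri/' m0.py; sed -i '/^A=/s/A=.*490\]; //' m0.py; python3 m0.py
python3 - <<'E'
from h import *
T=np.load("pics/top0.npy",allow_pickle=True).item(); h=cv2.cvtColor(T["image"],cv2.COLOR_BGR2HSV)
print(h[259,295:325].tolist()); print(h[179,216:240].tolist()); print(h[286,148:174].tolist())
E
```

```text
pad_black 270 134 [324.9 259.2] [304.4 187.6] [ 0.4419 -0.0982 -0.0009] err 0.0032 size [0.101 0.091] ang 89.3
pad_red 108 124 [230.3 259.8] [361.5 239.7] [0.4429 0.1267 0.0042] err 0.0006 size [0.067 0.065] ang 45.3
pad_blue 33 31 [398.8 289.4] [282.9 143. ] [ 0.3764 -0.2758  0.0005] err 0.0132 size [0.081 0.041] ang 62.8
pad_green none
large 410 454 [345.5 160.1] [208.1 209.8] [ 0.6853 -0.1543  0.0076] err 0.0003 size [0.061 0.061] ang 88.6
seal 11 51 [227.7 174.3] [294.5 281. ] [0.6467 0.1394 0.0124] err 0.0115 size [0.021 0.005] ang 44.5
small 50 168 [225.7 179.6] [293.8 283.7] [6.416e-01 1.415e-01 2.000e-04] err 0.002 size [0.03  0.028] ang 89.5
nut 196 340 [159.9 285.4] [433.5 272.2] [0.3834 0.2913 0.0115] err 0.0004 size [0.043 0.052] ang 4.9
pillow 122 130 [471.  214.2] [199.4 130.6] [ 0.5487 -0.4503  0.01  ] err 0.0024 size [0.022 0.061] ang 61.8
[[17, 106, 149], [18, 104, 149], [17, 104, 150], [17, 105, 150], [18, 101, 152], [17, 92, 150], [15, 63, 150], [13, 38, 141], [14, 34, 112], [13, 41, 88], [12, 37, 104], [14, 31, 138], [13, 27, 149], [12, 29, 149], [10, 26, 149], [1
[... 276 characters left out ...]
122], [8, 61, 109], [14, 44, 99], [15, 78, 92], [17, 101, 96], [17, 107, 95], [17, 104, 98], [17, 90, 99], [16, 67, 110], [11, 69, 125], [5, 98, 130], [4, 108, 127], [6, 65, 110], [13, 43, 96], [19, 82, 90], [17, 109, 94], [17, 102, 100], [17, 109, 98], [17, 110, 97], [16, 107, 100], [17, 113, 122]]
[[18, 144, 156], [19, 155, 168], [20, 164, 173], [19, 162, 165], [19, 163, 128], [17, 143, 84], [16, 90, 62], [16, 82, 65], [17, 111, 78], [15, 106, 89], [15, 114, 92], [17, 111, 92], [19, 110, 93], [16, 110, 93], [18, 115, 91], [15, 101, 93], [16, 108, 99], [18, 126, 119], [19, 154, 147], [19, 161, 162], [19, 169, 152], [18, 158, 131], [18, 155, 102], [18, 147, 85], [16, 123, 89], [18, 116, 90]]
```

View pics/crop0.png

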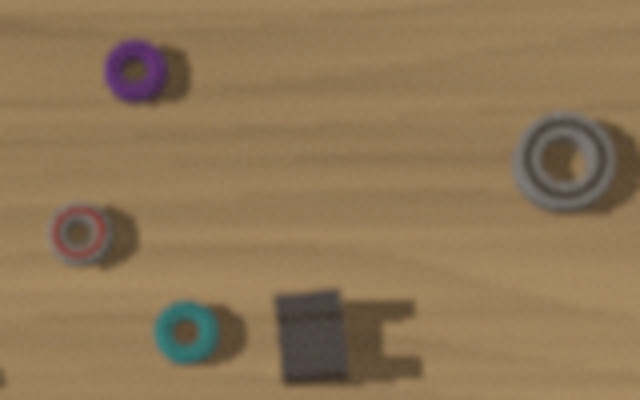

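```bash
python3 - <<'E'
import re
s=open("h.py").read()
s=s.replace("brass=","white=[(0,0,118),(180,62,255)],brass=").replace("(0,110,60),(8,255,255),(170,110,60)","(0,60,60),(10,255,255),(165,60,60)").replace("(95,90,40)","(95,40,40)").replace("(50,90,25)","(45,60,20)")
open("h.py","w").write(s)
m=open("m0.py").read()
m=m.replace('pad_black=("black"','w_black=("white",(323,259),36,(305,188),34),w_red=("white",(231,260),36,(362,240),36),w_blue=("white",(402,284),36,(284,143),32),w_green=("white",(106,235),34,(441,350),44),pad_black=("black"').replace("(323,259),25,","(323,259),21,")
open("m0.py","w").write(m)
E
python3 m0.py; python3 -c "
from h import *
p,Rm,s=tool();print(Rm.round(3))
for n,t in dict(nut=(.383,.291),small=(.643,.141),large=(.685,-.154),pillow=(.549,-.45)).items(): print(n,shift((*t,.2),p,Rm).round(3))"
```

```text
w_black 1523 969 [322.4 258.7] [304.6 188.7] [ 0.4439 -0.093   0.    ] err 0.0012 size [0.101 0.102] ang 82.2
w_red 1527 1276 [230.4 260. ] [361.6 240.8] [0.4427 0.1272 0.0006] err 0.0004 size [0.101 0.1  ] ang 13.0
w_blue 1726 766 [400.8 284.2] [283.2 144.4] [ 3.832e-01 -2.764e-01  1.000e-04] err 0.001 size [0.102 0.102] ang 5.7
w_green 1396 2154 [105.8 235.2] [441.2 350.6] [0.5045 0.4322 0.0014] err 0.001 size [0.101 0.098] ang 89.7
pad_black 231 134 [322.5 258.7] [304.4 187.6] [ 0.444  -0.0931  0.0035] err 0.0002 size [0.088 0.09 ] ang 89.3
pad_red 247 217 [230.4 259.8] [361.7 239.6] [0.4428 0.1267 0.0043] err 0.0001 size [0.07  0.069] ang 45.3
pad_blue 233 111 [401.2 284.2] [282.9 143.2] [ 0.3836 -0.2765  0.0041] err 0.0001 size [0.084 0.076] ang 5.7
pad_green 121 293 [105.6 234.6] [440.3 350.1] [0.5062 0.4314 0.0035] err 0.0019 size [0.048 0.096] ang 88.4
large 410 454 [345.5 160.1] [208.1 209.8] [ 0.6853 -0.1543  0.0076] err 0.0003 size [0.061 0.061] ang 88.6
seal 102 96 [224.3 177.5] [294.5 281. ] [0.643  0.1437 0.0128] err 0.0002 size [0.033 0.032] ang 0.9
small 50 168 [225.7 179.6] [293.8 283.7] [6.416e-01 1.415e-01 2.000e-04] err 0.002 size [0.03  0.028] ang 89.5
nut 196 340 [159.9 285.4] [433.5 272.2] [0.3834 0.2913 0.0115] err 0.0004 size [0.043 0.052] ang 4.9
pillow 162 149 [471.2 214.2] [199.5 130.5] [ 0.5485 -0.4508  0.01  ] err 0.0021 size [0.023 0.062] ang 62.1
[[-0.952  0.307 -0.001]
 [ 0.307  0.952 -0.001]
 [ 0.    -0.001 -1.   ]]
nut [-0.275 -0.205  0.035]
small [-0.569 -0.268  0.035]
large [-0.699 -0.536  0.036]
pillow [-0.661 -0.859  0.036]
```

Emit:
servo_tool(plan="-0.275 -0.205 0.04 0;-0.275 -0.205 0.04 0;-0.275 -0.205 0.04 0;-0.275 -0.205 0.04 0;-0.275 -0.205 0.04 0;-0.275 -0.205 0.04 0;-0.275 -0.205 0.04 0;-0.275 -0.205 0.04 0;-0.275 -0.205 0.04 0;-0.275 -0.205 0.04 0;-0.275 -0.205 0.04 0;-0.275 -0.205 0.04 0", grip=-1, grip_force=20)

```text
t: 1.15
tool_pos: [0.3824, 0.2925, 0.1957]
orientation: [-0.487, -3.103, -0.001]
force: [-0.1, -0.0, -0.8]
opening: 0.0932
gripper_force: 0.0
```

```bash
python3 - <<'E'
from h import *
d=cam("wrist"); np.save("pics/wnut.npy",d,allow_pickle=True); cv2.imwrite("pics/wnut.png",d["image"])
p,Rm,s=tool(); print(p.round(4),s["force"].round(2),s["dq"].round(3))
print(proj(d,(.383,.291,.0)),proj(d,(.383,.291,.024)))
E
```

```text
[0.3823 0.2927 0.1958] [0.05 0.43 0.32] [ 0.011 -0.    -0.002 -0.005  0.    -0.003]
[282.07363247 192.87157023] [281.98587151 197.96728127]
```

View pics/wnut.png

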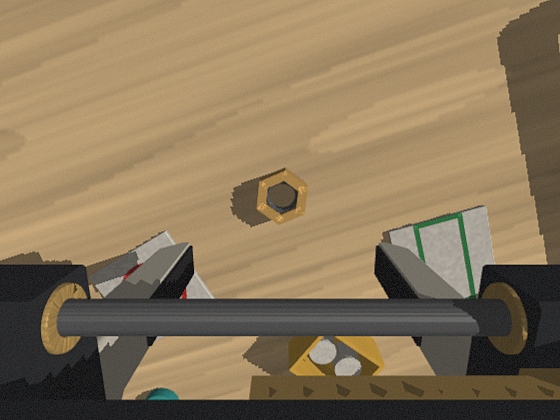

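```bash
cat >> h.py <<'E'
def go(target_xy,z,yaw=None):
    "shift to print; yaw: world angle wanted for the closing axis (deg, mod 180)"
    p,Rm,s=tool(); a=np.degrees(np.arctan2(Rm[1,1],Rm[0,1])); t=0
    sh=shift((*target_xy,z),p,Rm)
    if yaw is not None: t=-((yaw-a+90)%180-90)   # tool z down: + turn is clockwise from above
    print("tool",p.round(4),"closing axis",a.round(1),"shift",sh.round(4),"turn",round(t,1),"q",s["q"].round(2))
E
python3 - <<'E'
from h import *
d=np.load("pics/wnut.npy",allow_pickle=True).item()
hs=cv2.cvtColor(d["image"],cv2.COLOR_BGR2HSV); print(hs[175,285],hs[196,262])
a,n=hull(d["image"],(282,196),31,"brass"); g=onplane(d,a,.022).astype(np.float32)
rc=cv2.minAreaRect(g); print(n,cen(g).round(4),rc, "px",cen(a))
ap=cv2.approxPolyDP(g.reshape(-1,1,2),.006,True)[:,0]; print(ap.round(4))
e=np.diff(np.r_[ap,ap[:1]],axis=0); print(np.degrees(np.arctan2(e[:,1],e[:,0])).round(1)%60, np.hypot(*e.T).round(3))
go(cen(g),.03,0)
E
```

```text
[ 18 146 175] [ 18 144 163]Traceback (most recent call last):
  File "<stdin>", line 4, in <module>
  File "h.py", line 37, in hull
    return cv2.convexHull(pts)[:,0,:].astype(float), int((m>0).sum())
           ~~~~~~~~~~~~~~^^^^^
cv2.error: OpenCV(4.12.0) /io/opencv/modules/imgproc/src/convhull.cpp:143: error: (-215:Assertion failed) total >= 0 && (depth == CV_32F || depth == CV_32S) in function 'convexHull'
```

```bash
sed -i 's/(14,150,60)/(14,132,60)/' h.py
python3 - <<'E'
from h import *
d=np.load("pics/wnut.npy",allow_pickle=True).item()
hs=cv2.cvtColor(d["image"],cv2.COLOR_BGR2HSV); print(hs[196,230:320:3].tolist())
a,n=hull(d["image"],(282,196),31,"brass"); g=onplane(d,a,.022).astype(np.float32)
rc=cv2.minAreaRect(g); print(n,cen(g).round(4),rc, "px",cen(a))
ap=cv2.approxPolyDP(g.reshape(-1,1,2),.006,True)[:,0]; print(ap.round(4))
e=np.diff(np.r_[ap,ap[:1]],axis=0); print(np.degrees(np.arctan2(e[:,1],e[:,0])).round(1)%60, np.hypot(*e.T).round(3))
go(cen(g),.03,0)
E
```

```text
[[17, 99, 163], [18, 97, 103], [17, 84, 97], [22, 104, 88], [19, 86, 92], [19, 93, 93], [19, 95, 91], [18, 84, 94], [16, 95, 97], [17, 113, 113], [19, 147, 165], [18, 140, 167], [18, 146, 152], [20, 48, 80], [17, 103, 94], [17, 98, 94], [21, 95, 89], [20, 91, 95], [17, 94, 95], [18, 104, 91], [18, 90, 91], [17, 96, 96], [111, 73, 35], [18, 141, 170], [19, 143, 164], [18, 146, 162], [18, 92, 166], [17, 96, 170], [18, 101, 171], [18, 101, 174]]
1325 [0.3819 0.291 ] ((0.381544291973114, 0.29106196761131287), (0.046044282615184784, 0.053692013025283813), 66.11227416992188) px [281.68445941 195.93379819]
[[0.3775 0.3165]
 [0.4046 0.3052]
 [0.4058 0.2796]
 [0.3864 0.2648]
 [0.3592 0.278 ]
 [0.3572 0.3023]]
[37.5      32.699997 37.300003 34.       34.800003 34.9     ] [0.029 0.026 0.024 0.03  0.024 0.025]
tool [0.3823 0.2927 0.1958] closing axis 72.2 shift [-0.0002 -0.0018  0.1658] turn 72.2 q [ 0.55 -0.17  1.86  0.    1.45 -0.71]
```

Emit:
servo_tool(plan="0 -0.002 0.03 3;0 -0.002 0.065 6.5;0 -0.002 0.1 6.5;0 -0.002 0.13 6.5;0 -0.002 0.15 6.5;0 -0.002 0.165 6.5;0 -0.002 0.172 6.5;0 -0.002 0.175 6.5;0 -0.002 0.175 6.5;0 -0.002 0.175 6.5", grip=-1)

```text
t: 2.03
tool_pos: [0.3828, 0.2906, 0.0217]
orientation: [0.661, 3.07, 0.002]
force: [-0.7, -0.0, 0.5]
opening: 0.0929
gripper_force: 0.0
```

Emit:
servo_tool(plan="0 0 0 0;0 0 0 0;0 0 0 0;0 0 0 0;0 0 0 0;0 0 0 0;0 0 0 0;0 0 0 0", grip=1, grip_force=25)

```text
t: 2.7
tool_pos: [0.3823, 0.2897, 0.0206]
orientation: [-0.663, -3.071, -0.0]
force: [-0.9, -0.4, -0.2]
opening: 0.0459
gripper_force: 25.0
```

```bash
python3 -c "
from h import *
go((.3835,-.2765),.10)"
```

```text
tool [0.3823 0.2897 0.0206] closing axis 65.6 shift [-0.2347 -0.5153 -0.0794] turn 0 q [ 0.54  0.03  2.01  0.    1.1  -0.6 ]
```

Emit:
servo_tool(plan="0 0 -0.01 0;0 0 -0.03 0;0 0 -0.06 0;0 0 -0.08 0;-0.01 -0.022 -0.08 0;-0.025 -0.055 -0.08 0;-0.042 -0.092 -0.08 0;-0.059 -0.129 -0.08 0;-0.076 -0.166 -0.08 0;-0.092 -0.203 -0.08 0;-0.109 -0.239 -0.08 0;-0.126 -0.276 -0.08 0")

```text
t: 3.7
tool_pos: [0.3827, -0.0154, 0.1013]
orientation: [0.662, 3.07, 0.0]
force: [0.8, -1.1, -2.6]
opening: 0.0457
gripper_force: 25.0
```

Emit:
servo_tool(plan="-0.016 -0.035 0 0;-0.032 -0.07 0 0;-0.047 -0.103 0 0;-0.062 -0.136 0 0;-0.076 -0.167 0 0;-0.088 -0.195 0 0;-0.097 -0.215 0 0;-0.103 -0.229 0 0;-0.107 -0.237 0 0;-0.1085 -0.2395 0 0;-0.1085 -0.2395 0 0;-0.1085 -0.2395 0 0")

```text
t: 4.7
tool_pos: [0.3832, -0.2757, 0.1005]
orientation: [-0.662, -3.07, -0.001]
force: [0.1, -0.9, -1.8]
opening: 0.0459
gripper_force: 25.0
```

```bash
python3 -c "
from h import *
go((.3835,-.2765),.027); print(tool()[2]['opening'],tool()[2]['force'])"
```

```text
tool [ 0.3832 -0.2757  0.1005] closing axis 65.7 shift [-0.0006 -0.0006  0.0735] turn 0 q [-0.73 -0.11  1.98  0.    1.27 -1.88]
0.045858234537851185 [ 0.07297541 -0.85195325 -1.7868463 ]
```

Emit:
servo_tool(plan="0 0 0.02 0;0 0 0.04 0;0 0 0.055 0;0 0 0.063 0;0 0 0.068 0;0 0 0.071 0;0 0 0.073 0;0 0 0.0735 0;0 0 0.0735 0")

```text
t: 5.45
tool_pos: [0.3837, -0.277, 0.0278]
orientation: [0.663, 3.07, -0.001]
force: [0.0, -1.0, -3.0]
opening: 0.0455
gripper_force: 25.0
```

Emit:
servo_tool(plan="0 0 0 0;0 0 0 0;0 0 0 0;0 0 0 0;0 0 0 0;0 0 0 0", grip=-1)

```text
t: 5.95
tool_pos: [0.3833, -0.2767, 0.0273]
orientation: [0.663, 3.071, -0.0]
force: [0.0, 0.1, 0.3]
opening: 0.0811
gripper_force: 0.0
```

Emit:
servo_tool(plan="0 0 -0.01 0;0 0 -0.04 0;0 0 -0.08 0;0 0 -0.12 0;0 0 -0.15 0;0 0 -0.16 0;0 0 -0.16 0;0 0 -0.16 0")

```text
t: 6.62
tool_pos: [0.3833, -0.2767, 0.1873]
orientation: [0.663, 3.07, -0.001]
force: [-1.5, -0.1, -0.5]
opening: 0.0927
gripper_force: 0.0
```

```bash
python3 -c "
from h import *
d=cam('wrist'); np.save('pics/wblue.npy',d,allow_pickle=True); cv2.imwrite('pics/wblue.png',d['image'])
print(proj(d,(.3835,-.2765,.03)), 'pillow',proj(d,(.5485,-.4508,.02)))
c=proj(d,(.3835,-.2765,.03))
a,n=hull(d['image'],c,34,'brass'); print(n,cen(onplane(d,a,.027)))
b,n=hull(d['image'],c,70,'blue'); print(n,cen(onplane(d,b,.006)))
go((.5485,-.4508),.19)"
```

```text
[283.80563406 200.13130333] pillow [200.45670929 396.92332108]
1430 [ 0.38312389 -0.27657751]
1285 [ 0.38319692 -0.27577342]
tool [ 0.3826 -0.2761  0.1858] closing axis 65.6 shift [-0.2232 -0.0907 -0.0046] turn 0 q [-0.73 -0.19  1.9  -0.    1.44 -1.88]
```

View pics/wblue.png

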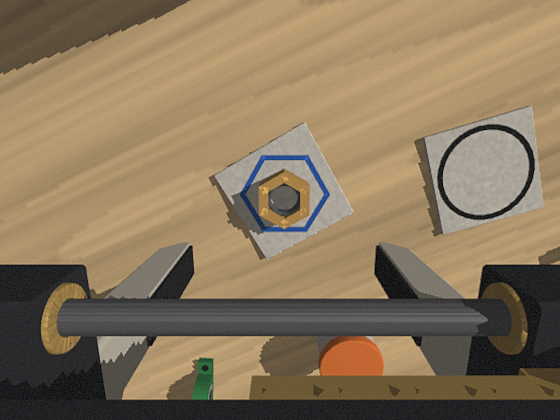

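Emit:
servo_tool(plan="-0.015 -0.006 0 0;-0.05 -0.02 0 0;-0.085 -0.035 0 0;-0.12 -0.049 0 0;-0.155 -0.063 0 0;-0.19 -0.077 0 0;-0.21 -0.085 0 0;-0.22 -0.09 0 0;-0.223 -0.091 0 0;-0.223 -0.091 0 0;-0.223 -0.091 0 0")

```text
t: 7.58
tool_pos: [0.5479, -0.4505, 0.185]
orientation: [-0.662, -3.068, -0.003]
force: [0.2, 0.7, 0.8]
opening: 0.093
gripper_force: 0.0
```

```bash
python3 -c "
from h import *
d=cam('wrist'); np.save('pics/wpil.npy',d,allow_pickle=True); cv2.imwrite('pics/wpil.png',d['image'])
c=proj(d,(.5485,-.4508,.015)); print(c)
for z in (.003,.015,.03):
  a,n=hull(d['image'],c,45,'green'); g=onplane(d,a,z).astype(np.float32); print(z,n,cen(g),cv2.minAreaRect(g))
go((.5485,-.4508),.022)"
```

```text
[283.18534481 198.47103725]
0.003 1119 [ 0.54933349 -0.44961593] ((0.5492686033248901, -0.4492770731449127), (0.017635492607951164, 0.067750945687294), 63.348751068115234)
0.015 1119 [ 0.54700233 -0.44862228] ((0.5469397902488708, -0.4482957720756531), (0.016995813697576523, 0.06529337912797928), 63.3487663269043)
0.03 1119 [ 0.5440884  -0.44738022] ((0.5440288782119751, -0.44706904888153076), (0.016196176409721375, 0.062221404165029526), 63.34874725341797)
tool [ 0.548  -0.4505  0.1859] closing axis 65.6 shift [-0.0009 -0.0002  0.1639] turn 0 q [-0.76  0.45  1.2   0.    1.5  -1.91]
```

View pics/wpil.png

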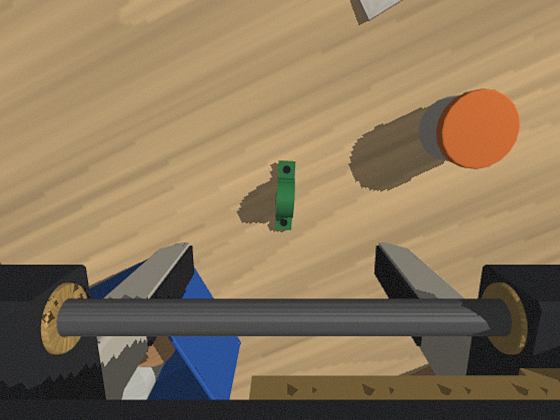

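Emit:
servo_tool(plan="0 0.001 0.03 2.3;0 0.001 0.065 2.3;0 0.001 0.1 2.3;0 0.001 0.125 2.3;0 0.001 0.145 2.3;0 0.001 0.156 2.3;0 0.001 0.161 2.3;0 0.001 0.164 2.3;0 0.001 0.164 2.3;0 0.001 0.164 2.3")

```text
t: 8.47
tool_pos: [0.5501, -0.4514, 0.0251]
orientation: [0.724, 3.055, -0.002]
force: [-0.7, -0.2, -0.1]
opening: 0.0927
gripper_force: 0.0
```

Emit:
servo_tool(plan="0 0 0 0;0 0 0 0;0 0 0 0;0 0 0 0;0 0 0 0;0 0 0 0;0 0 0 0;0 0 0 0;0 0 0 0;0 0 0 0", grip=1, grip_force=25)

```text
t: 9.3
tool_pos: [0.5492, -0.4506, 0.0231]
orientation: [-0.724, -3.057, -0.0]
force: [0.3, 0.8, -0.8]
opening: 0.0309
gripper_force: 0.0
```

```bash
python3 -c "
from h import *
go((.505,.432),.15,90);go((.45,0),.15)"
```

```text
tool [ 0.5492 -0.4506  0.0231] closing axis 63.3 shift [ 0.4356  0.7689 -0.1269] turn -26.7 q [-0.76  0.59  1.31 -0.    1.24 -1.86]
tool [ 0.5492 -0.4506  0.0231] closing axis 63.3 shift [ 0.2909  0.3581 -0.1269] turn 0 q [-0.76  0.59  1.31 -0.    1.24 -1.86]
```

Emit:
servo_tool(plan="0 0 0 0;0 0 0 0;0 0 0 0;0 0 0 0;0 0 0 0;0 0 0 0")

```text
t: 9.8
tool_pos: [0.5493, -0.4506, 0.0232]
orientation: [0.724, 3.057, 0.0]
force: [-0.8, 0.7, -0.1]
opening: 0.0162
gripper_force: 25.0
```

Emit:
servo_tool(plan="0 0 -0.01 0;0 0 -0.03 0;0 0 -0.06 0;0 0 -0.095 0;0 0 -0.12 0;0 0 -0.127 0;0.015 0.025 -0.127 0;0.032 0.055 -0.127 0;0.05 0.088 -0.127 0;0.068 0.12 -0.127 0;0.087 0.153 -0.127 0;0.105 0.185 -0.127 0")

```text
t: 10.8
tool_pos: [0.5373, -0.2361, 0.1488]
orientation: [-0.725, -3.055, -0.001]
force: [-0.2, 0.4, -1.1]
opening: 0.0157
gripper_force: 25.0
```

Emit:
servo_tool(plan="0.019 0.034 0 -3;0.038 0.068 0 -6;0.057 0.101 0 -9;0.076 0.135 0 -12;0.095 0.169 0 -15;0.114 0.202 0 -18;0.133 0.236 0 -21;0.152 0.27 0 -24;0.171 0.303 0 -26.7;0.19 0.337 0 -26.7;0.209 0.37 0 -26.7;0.227 0.402 0 -26.7")

```text
t: 11.8
tool_pos: [0.5148, 0.2248, 0.1491]
orientation: [0.001, -3.14, 0.001]
force: [0.7, -0.1, -1.2]
opening: 0.0161
gripper_force: 25.0
```

```bash
python3 -c "
from h import *
go((.505,.432),.15,90)"
```

```text
tool [0.5148 0.2248 0.1491] closing axis 90.0 shift [ 0.0096  0.2072 -0.0009] turn 0.0 q [ 0.32  0.09  1.7   0.    1.36 -1.25]
```

Emit:
servo_tool(plan="0.002 0.038 0 0;0.004 0.075 0 0;0.006 0.11 0 0;0.008 0.145 0 0;0.009 0.175 0 0;0.01 0.195 0 0;0.01 0.205 0 0;0.01 0.208 0 0;0.01 0.208 0 0;0.01 0.208 0 0")

```text
t: 12.63
tool_pos: [0.506, 0.4296, 0.1496]
orientation: [-0.0, -3.141, 0.002]
force: [0.3, -0.8, -0.2]
opening: 0.0161
gripper_force: 25.0
```

```bash
python3 -c "
from h import *
d=cam('wrist'); np.save('pics/wgr.npy',d,allow_pickle=True); cv2.imwrite('pics/wgr.png',d['image'])
c=proj(d,(.505,.432,.006)); print(c)
a,n=hull(d['image'],c,100,'white'); g=onplane(d,a,.006).astype(np.float32); print(n,cen(g),cv2.minAreaRect(g))
go((.505,.432),.03,90)"
```

```text
[285.98320655 202.50872355]
9313 [0.52150438 0.43101457] ((0.5253409743309021, 0.43063241243362427), (0.09992124885320663, 0.14071494340896606), 88.67920684814453)
tool [0.5062 0.4295 0.1499] closing axis 90.0 shift [0.0011 0.0026 0.1199] turn -0.0 q [ 0.63  0.35  1.39 -0.    1.4  -0.94]
```

View pics/wgr.png

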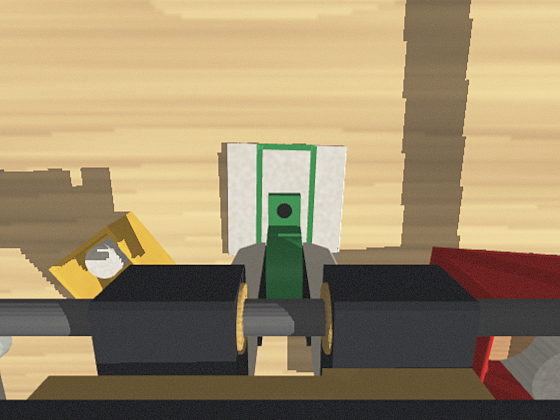

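```bash
python3 -c "
from h import *
T=np.load('pics/top0.npy',allow_pickle=True).item(); d=np.load('pics/wgr.npy',allow_pickle=True).item()
for u in ((48,217),(60,165),(36,212)): print(u,[onplane(T,u,z).round(3)[0] for z in (0,.06,.1)], tri(T,u,d,(432,248)))
print([onplane(d,(432,248),z).round(3)[0] for z in (0,.06,.1)],[onplane(d,(558,262),z).round(3)[0] for z in (0,.06,.1)])
e=onplane(d,[(257,150),(316,150),(264,230),(311,230),(228,143),(345,147),(227,250),(340,250)],.006);print(e.round(4))
cv2.imwrite('pics/bin.png',cv2.resize(T['image'][140:240,0:130],None,fx=5,fy=5))
S=np.load('pics/scene0.npy',allow_pickle=True).item()
for P in ((.505,.432,.006),): print(proj(d,P))
"
```

```text
(48, 217) [array([0.55, 0.58]), array([0.541, 0.544]), array([0.535, 0.52 ])] (array([0.54368484, 0.5599411 , 0.02380545]), np.float64(0.011347868649980827))
(60, 165) [array([0.683, 0.561]), array([0.665, 0.526]), array([0.654, 0.503])] (array([ 0.819878  ,  0.87660299, -0.6118912 ]), np.float64(0.09177579197536502))
(36, 212) [array([0.563, 0.611]), array([0.553, 0.574]), array([0.546, 0.549])] (array([0.54134018, 0.55619038, 0.05775863]), np.float64(0.03820428688147532))
[array([0.549, 0.565]), array([0.526, 0.538]), array([0.511, 0.52 ])] [array([0.563, 0.683]), array([0.537, 0.632]), array([0.52 , 0.598])]
[[0.4602 0.4078]
 [0.4601 0.4569]
 [0.5299 0.4127]
 [0.5299 0.4541]
 [0.4545 0.3839]
 [0.4577 0.4809]
 [0.5487 0.3793]
 [0.5486 0.4804]]
[285.98320655 202.50872355]
```

View pics/bin.png

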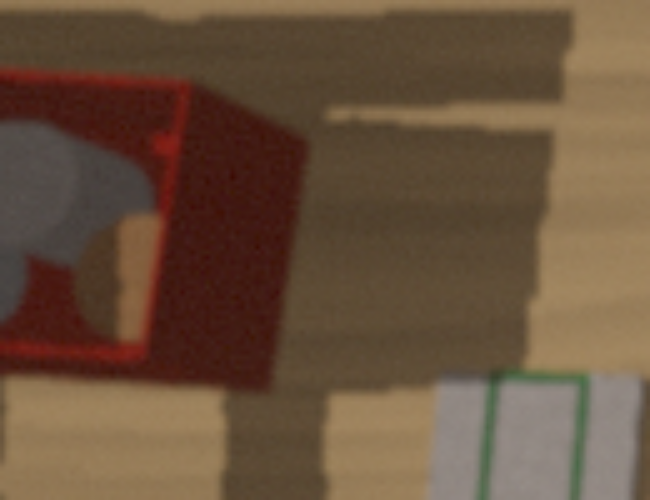

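Emit:
servo_tool(plan="0.001 0.003 0.03 0;0.001 0.003 0.06 0;0.001 0.003 0.085 0;0.001 0.003 0.1 0;0.001 0.003 0.11 0;0.001 0.003 0.115 0;0.001 0.003 0.118 0;0.001 0.003 0.12 0;0.001 0.003 0.12 0;0.001 0.003 0.12 0")

```text
t: 13.52
tool_pos: [0.5057, 0.4345, 0.0316]
orientation: [-0.001, 3.14, 0.002]
force: [0.4, 0.1, -1.0]
opening: 0.016
gripper_force: 25.0
```

Emit:
servo_tool(plan="0 0 0.0003 0;0 0 0.0005 0;0 0 0.0005 0")

```text
t: 13.77
tool_pos: [0.5051, 0.4342, 0.0301]
orientation: [-0.001, 3.141, 0.001]
force: [-0.0, -0.8, -0.9]
opening: 0.016
gripper_force: 25.0
```

Settled 1 mm above the pad; ease down a little, release, and lift.

Emit:
servo_tool(plan="0 -0.001 0.0005 0;0 -0.001 0.0005 0;0 -0.001 0.0005 0")

```text
t: 14.02
tool_pos: [0.5048, 0.4328, 0.0291]
orientation: [0.001, -3.142, 0.0]
force: [-0.2, -0.5, -0.8]
opening: 0.0161
gripper_force: 25.0
```

Emit:
servo_tool(plan="0 0 0 0;0 0 0 0;0 0 0 0;0 0 0 0;0 0 0 0;0 0 0 0;0 0 0 0;0 0 0 0", grip=-1)

```text
t: 14.68
tool_pos: [0.5049, 0.433, 0.0292]
orientation: [-0.001, 3.142, 0.0]
force: [0.1, -0.1, -0.6]
opening: 0.0646
gripper_force: 0.0
```

Emit:
servo_tool(plan="0 0 -0.01 0;0 0 -0.04 0;0 0 -0.08 0;0 0 -0.12 0;0 0 -0.15 0;0 0 -0.16 0;0 0 -0.16 0;0 0 -0.16 0")

```text
t: 15.35
tool_pos: [0.505, 0.433, 0.1895]
orientation: [-0.001, 3.141, 0.001]
force: [0.1, 0.4, -0.6]
opening: 0.0928
gripper_force: 0.0
```

```bash
python3 -c "
from h import *
d=cam('wrist'); np.save('pics/wgr2.npy',d,allow_pickle=True); cv2.imwrite('pics/wgr2.png',d['image'])
go((.643,.1427),.19,60);go((.643,.1427),.19)
d=cam('top'); np.save('pics/top2.npy',d,allow_pickle=True)"
```

```text
tool [0.5042 0.4324 0.1875] closing axis 90.0 shift [-0.1386 -0.2898 -0.0024] turn 30.0 q [ 0.63  0.33  1.35 -0.    1.47 -0.94]
tool [0.5042 0.4324 0.1875] closing axis 90.0 shift [-0.1386 -0.2898 -0.0024] turn 0 q [ 0.63  0.33  1.35 -0.    1.47 -0.94]
```

View pics/wgr2.png

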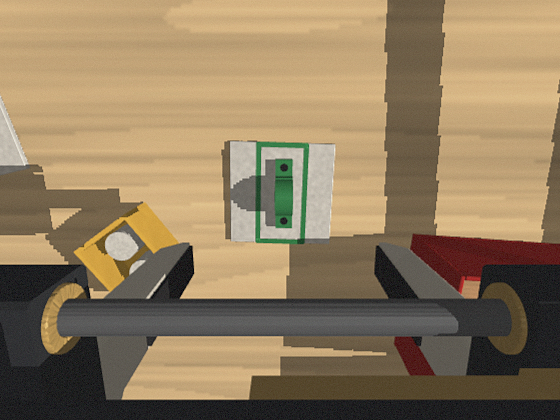

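Emit:
servo_tool(plan="-0.015 -0.03 0 0;-0.032 -0.066 0 0;-0.049 -0.102 0 0;-0.066 -0.138 0 0;-0.083 -0.174 0 0;-0.1 -0.21 0 0;-0.117 -0.245 0 0;-0.13 -0.271 0 0;-0.137 -0.285 0 0;-0.139 -0.29 0 0;-0.139 -0.29 0 0;-0.139 -0.29 0 0")

```text
t: 16.45
tool_pos: [0.6431, 0.1442, 0.188]
orientation: [0.002, -3.14, -0.001]
force: [-1.1, 0.2, -0.8]
opening: 0.093
gripper_force: 0.0
```

```bash
python3 -c "
from h import *
d=cam('wrist'); np.save('pics/wsm.npy',d,allow_pickle=True); cv2.imwrite('pics/wsm.png',d['image'])
c=proj(d,(.643,.143,.014)); print(c)
T=np.load('pics/top2.npy',allow_pickle=True).item(); t,_=hull(T['image'],(227,179),11,'red')
a,n=hull(d['image'],c,28,'red'); g=onplane(d,a,.014).astype(np.float32); print(n,cen(a),cen(g),cv2.minEnclosingCircle(g)); print(tri(T,cen(t),d,cen(a)))
go(cen(g),.02)"
```

```text
[281.69956843 196.31963262]
369 [282.56915833 195.21542084] [0.64211458 0.14382462] ((0.6421271562576294, 0.1438719630241394), 0.0161422211676836)
(array([0.64246159, 0.14373547, 0.01321115]), np.float64(0.0007403120237750916))
tool [0.6431 0.1448 0.1884] closing axis 90.1 shift [ 0.0008 -0.001   0.1684] turn 0 q [ 0.14  0.31  1.36  0.    1.47 -1.43]
```

View pics/wsm.png

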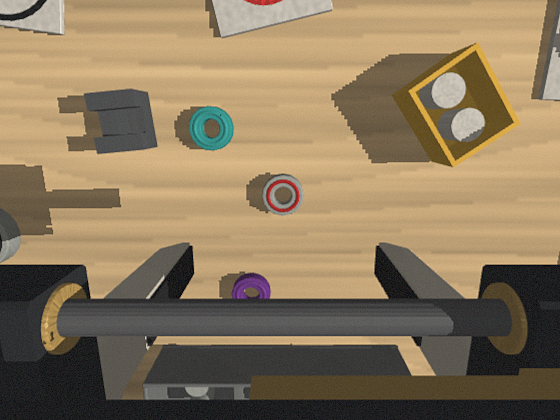

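Emit:
servo_tool(plan="0.001 -0.001 0.03 0;0.001 -0.001 0.065 0;0.001 -0.001 0.1 0;0.001 -0.001 0.13 0;0.001 -0.001 0.15 0;0.001 -0.001 0.16 0;0.001 -0.001 0.165 0;0.001 -0.001 0.167 0;0.001 -0.001 0.167 0;0.001 -0.001 0.167 0")

```text
t: 17.33
tool_pos: [0.6444, 0.1426, 0.0242]
orientation: [-0.002, 3.139, 0.001]
force: [0.2, 0.5, 1.1]
opening: 0.093
gripper_force: 0.0
```

Emit:
servo_tool(plan="0 0 0 0;0 0 0 0;0 0 0 0;0 0 0 0;0 0 0 0;0 0 0 0;0 0 0 0;0 0 0 0;0 0 0 0;0 0 0 0;0 0 0 0;0 0 0 0", grip=1, grip_force=25)

```text
t: 18.33
tool_pos: [0.643, 0.142, 0.0221]
orientation: [0.001, -3.142, 0.0]
force: [0.7, 0.6, -0.3]
opening: 0.0391
gripper_force: 25.0
```

```bash
python3 -c "
from h import *
go((.443,.127),.12)"
```

```text
tool [0.643  0.142  0.0221] closing axis 90.0 shift [ 0.2    -0.0149 -0.0979] turn 0 q [ 0.14  0.47  1.49 -0.    1.19 -1.43]
```

Emit:
servo_tool(plan="0 0 -0.01 0;0 0 -0.03 0;0 0 -0.06 0;0.01 -0.001 -0.085 0;0.035 -0.003 -0.098 0;0.07 -0.005 -0.098 0;0.105 -0.008 -0.098 0;0.14 -0.01 -0.098 0;0.17 -0.013 -0.098 0;0.19 -0.015 -0.098 0;0.198 -0.015 -0.098 0;0.2 -0.015 -0.098 0")

```text
t: 19.33
tool_pos: [0.4423, 0.127, 0.1208]
orientation: [-0.001, 3.141, 0.0]
force: [-0.6, 0.2, -0.4]
opening: 0.0391
gripper_force: 25.0
```

Emit:
servo_tool(plan="0 0 0.02 0;0 0 0.045 0;0 0 0.065 0;0 0 0.078 0;0 0 0.085 0;0 0 0.088 0;0 0 0.09 0;0 0 0.09 0;0 0 0.09 0;0 0 0.09 0")

```text
t: 20.17
tool_pos: [0.4439, 0.1271, 0.0311]
orientation: [-0.001, 3.14, 0.0]
force: [-1.1, -0.3, -1.3]
opening: 0.0386
gripper_force: 25.0
```

```bash
python3 -c "
from h import *
go((.4435,.127),.0285)"
```

```text
tool [0.4439 0.1271 0.0311] closing axis 90.0 shift [ 0.0004 -0.0001  0.0026] turn 0 q [ 0.17 -0.04  2.06  0.    1.12 -1.4 ]
```

Emit:
servo_tool(plan="0 0 0.001 0;0 0 0.002 0;0 0 0.002 0;0 0 0.002 0")

```text
t: 20.5
tool_pos: [0.443, 0.1269, 0.0282]
orientation: [0.001, -3.142, 0.0]
force: [0.2, -0.4, -0.8]
opening: 0.0392
gripper_force: 25.0
```

Emit:
servo_tool(plan="0 0 0 0;0 0 0 0;0 0 0 0;0 0 0 0;0 0 0 0;0 0 0 0;0 0 0 0;0 0 0 0", grip=-1)

```text
t: 21.17
tool_pos: [0.443, 0.1269, 0.0281]
orientation: [0.001, -3.142, -0.0]
force: [0.8, -0.4, -0.1]
opening: 0.0877
gripper_force: 0.0
```

Emit:
servo_tool(plan="0 0 -0.01 0;0 0 -0.04 0;0 0 -0.08 0;0 0 -0.12 0;0 0 -0.15 0;0 0 -0.16 0;0 0 -0.16 0;0 0 -0.16 0")

```text
t: 21.83
tool_pos: [0.4431, 0.1269, 0.1883]
orientation: [-0.001, 3.141, 0.0]
force: [0.5, 0.5, -1.9]
opening: 0.0931
gripper_force: 0.0
```

```bash
python3 -c "
from h import *
d=cam('wrist'); np.save('pics/wred.npy',d,allow_pickle=True); cv2.imwrite('pics/wred.png',d['image'])
c=proj(d,(.443,.127,.02)); print(c)
a,n=hull(d['image'],c,22,'red'); print(n,cen(onplane(d,a,.02)),cv2.minEnclosingCircle(onplane(d,a,.02).astype(np.float32))[1])
a,n=hull(d['image'],c,60,'red'); print(n,cen(onplane(d,a,.006)),cv2.minEnclosingCircle(onplane(d,a,.006).astype(np.float32))[1])
go((.6855,-.1545),.19)"
```

```text
[283.10828245 197.09974924]
385 [0.44206513 0.12777369] 0.016253793612122536
1538 [0.44255823 0.12688496] 0.035454098135232925
tool [0.4423 0.1268 0.1868] closing axis 90.0 shift [-0.243  -0.2814 -0.0035] turn 0 q [ 0.17 -0.23  1.92  0.    1.45 -1.4 ]
```

View pics/wred.png

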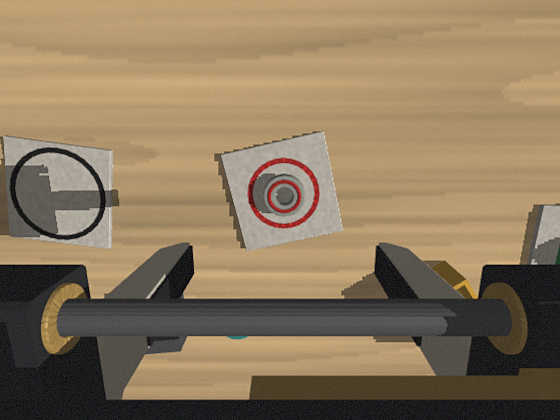

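Emit:
servo_tool(plan="-0.015 -0.018 0 0;-0.04 -0.046 0 0;-0.066 -0.076 0 0;-0.092 -0.106 0 0;-0.118 -0.137 0 0;-0.144 -0.167 0 0;-0.17 -0.197 0 0;-0.196 -0.227 0 0;-0.218 -0.252 0 0;-0.234 -0.271 0 0;-0.243 -0.281 0 0;-0.243 -0.281 0 0")

```text
t: 22.88
tool_pos: [0.6856, -0.1562, 0.1837]
orientation: [-0.003, -3.137, -0.001]
force: [-0.1, -0.2, -0.0]
opening: 0.0926
gripper_force: 0.0
```

Emit:
servo_tool(plan="0 0 0 0;0 0 0 0")

```text
t: 23.05
tool_pos: [0.685, -0.1529, 0.186]
orientation: [0.002, -3.138, -0.002]
force: [-0.7, 0.1, 0.0]
opening: 0.0928
gripper_force: 0.0
```

```bash
python3 -c "
from h import *
d=cam('wrist'); np.save('pics/wla.npy',d,allow_pickle=True); cv2.imwrite('pics/wla.png',d['image'])
c=proj(d,(.6855,-.1545,.018)); print(c)
f=cv2.cvtColor(d['image'],cv2.COLOR_BGR2HSV)
a,n=hull(d['image'],c,40,'grey'); g=onplane(d,a,.018).astype(np.float32); print(n,cen(a),cen(g),cv2.minEnclosingCircle(g))
T=np.load('pics/top2.npy',allow_pickle=True).item(); t,_=hull(T['image'],(346,161),17,'grey'); print(tri(T,cen(t),d,cen(a)))
go(cen(g),.022)"
```

```text
[281.14188609 198.61892938]
2708 [282.01040729 195.20919644] [ 0.68297971 -0.15368421] ((0.6829418540000916, -0.15395547449588776), 0.03134623542428017)
(array([ 0.6830062 , -0.1535418 ,  0.01561553]), np.float64(0.0005909780144453755))
tool [ 0.6851 -0.1527  0.1867] closing axis 90.1 shift [ 0.0018 -0.0011  0.1647] turn 0 q [-0.29  0.43  1.22  0.    1.49 -1.86]
```

View pics/wla.png

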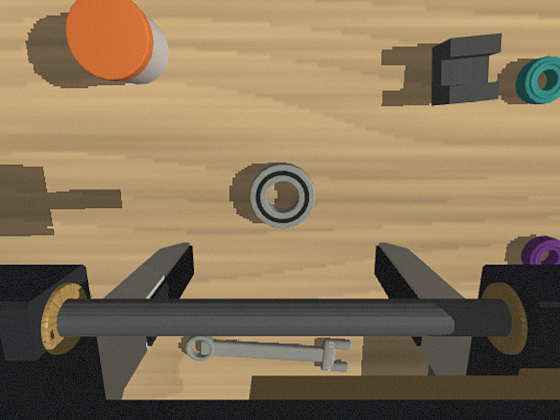

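Emit:
servo_tool(plan="0.001 -0.001 0.03 0;0.001 -0.001 0.065 0;0.001 -0.001 0.1 0;0.001 -0.001 0.125 0;0.001 -0.001 0.145 0;0.001 -0.001 0.156 0;0.001 -0.001 0.162 0;0.001 -0.001 0.165 0;0.001 -0.001 0.165 0;0.001 -0.001 0.165 0")

```text
t: 23.93
tool_pos: [0.6863, -0.1551, 0.025]
orientation: [-0.001, 3.139, -0.001]
force: [-0.9, 0.6, 1.1]
opening: 0.0928
gripper_force: 0.0
```

Emit:
servo_tool(plan="0 0 0 0;0 0 0 0;0 0 0 0;0 0 0 0;0 0 0 0;0 0 0 0;0 0 0 0;0 0 0 0", grip=1, grip_force=25)

```text
t: 24.6
tool_pos: [0.6853, -0.1549, 0.0234]
orientation: [-0.001, 3.141, 0.0]
force: [-1.2, 0.4, 2.8]
opening: 0.0618
gripper_force: 25.0
```

```bash
python3 -c "
from h import *
go((.444,-.093),.12)"
```

```text
tool [ 0.6853 -0.1549  0.0234] closing axis 90.0 shift [ 0.2413  0.0621 -0.0967] turn 0 q [-0.3   0.57  1.34  0.    1.23 -1.87]
```

Emit:
servo_tool(plan="0 0 -0.01 0;0 0 -0.03 0;0 0 -0.06 0;0.015 0.004 -0.085 0;0.045 0.012 -0.097 0;0.08 0.021 -0.097 0;0.115 0.03 -0.097 0;0.15 0.039 -0.097 0;0.185 0.048 -0.097 0;0.215 0.056 -0.097 0;0.233 0.06 -0.097 0;0.24 0.062 -0.097 0")

```text
t: 25.6
tool_pos: [0.4425, -0.0924, 0.1198]
orientation: [0.001, -3.14, -0.0]
force: [-0.3, -0.5, -1.5]
opening: 0.0619
gripper_force: 25.0
```

Emit:
servo_tool(plan="0 0 0.02 0;0 0 0.045 0;0 0 0.065 0;0 0 0.078 0;0 0 0.085 0;0 0 0.088 0;0 0 0.089 0;0 0 0.089 0;0 0 0.089 0;0 0 0.089 0")

```text
t: 26.43
tool_pos: [0.4461, -0.0934, 0.0322]
orientation: [-0.001, 3.14, -0.001]
force: [0.5, -0.4, -3.5]
opening: 0.0616
gripper_force: 25.0
```

```bash
python3 -c "
from h import *
go((.445,-.093),.0298)"
```

```text
tool [ 0.4461 -0.0934  0.0322] closing axis 90.0 shift [0.0011 0.0004 0.0024] turn 0 q [-0.32 -0.06  2.07 -0.    1.12 -1.89]
```

Emit:
servo_tool(plan="0 0 0.001 0;0 0 0.0015 0;0 0 0.0015 0;0 0 0.0015 0")

```text
t: 26.77
tool_pos: [0.4451, -0.0931, 0.0297]
orientation: [-0.001, 3.142, -0.0]
force: [0.0, 0.3, -2.3]
opening: 0.0619
gripper_force: 25.0
```

Emit:
servo_tool(plan="0 0 0 0;0 0 0 0;0 0 0 0;0 0 0 0;0 0 0 0;0 0 0 0;0 0 0 0;0 0 0 0", grip=-1)

```text
t: 27.43
tool_pos: [0.4452, -0.0931, 0.0297]
orientation: [-0.001, 3.142, -0.0]
force: [1.2, 0.5, -0.2]
opening: 0.0926
gripper_force: 0.0
```

Emit:
servo_tool(plan="0 0 -0.01 0;0 0 -0.04 0;0 0 -0.08 0;0 0 -0.12 0;0 0 -0.15 0;0 0 -0.16 0;0 0 -0.16 0;0 0 -0.16 0")

```text
t: 28.1
tool_pos: [0.4453, -0.0931, 0.1898]
orientation: [-0.001, 3.141, -0.001]
force: [-0.2, -0.1, -0.3]
opening: 0.093
gripper_force: 0.0
```

```bash
python3 -c "
from h import *
d=cam('wrist'); cv2.imwrite('pics/wbl.png',d['image']); t=cam('scene'); cv2.imwrite('pics/fin.png',t['image'])
cv2.imwrite('pics/both.png',np.hstack([cv2.resize(d['image'][100:250,130:430],(400,200)),cv2.resize(t['image'][110:410,170:500],(400,364))[:200]]) if 0 else t['image'])
c=proj(d,(.444,-.093,.006)); print(c)
a,n=hull(d['image'],c,25,'black'); print(n,cen(onplane(d,a,.024)),cv2.minEnclosingCircle(onplane(d,a,.024).astype(np.float32))[1])
a,n=hull(d['image'],c,90,'white'); print(n,cen(onplane(d,a,.006)),cv2.minAreaRect(onplane(d,a,.006).astype(np.float32)))
cv2.imwrite('pics/mont.png',np.hstack([d['image'][80:300,150:420],cv2.resize(t['image'][110:400,180:500],None,fx=.759,fy=.759)[:220]]))"
```

```text
[283.28631224 192.54510994]
1043 [ 0.43934036 -0.09356333] 0.02329505980014801
6492 [ 0.44362106 -0.09233398] ((0.4435892701148987, -0.09229561686515808), (0.09954608976840973, 0.09995067864656448), 82.33734130859375)
```

View pics/mont.png

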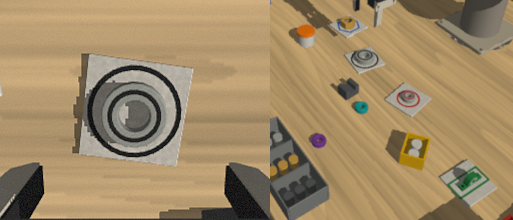

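```bash
python3 -c "
from plant import robot
print(robot.close_job())"
```

```text
the job is handed in; nothing more can be done
None
```

All four parts are on their own pads, and the job was handed in at about 28 s; the final pictures show each one flat, released and inside its outline, and the hand-in call gave no verdict back.

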